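Close the plaster mould on its dowels and hold it shut

TASK

The clear dust cover of the casting board has a red bar to take hold of: swing the cover open until it rests gently against its stop, and leave it there. Then grip the loose upper mould half, lift it onto the two brass dowels of the lower half (red-marked ends together) so that it sits flush, and finish while still gripping it and pressing it down, with about 15 to 20 N between the halves, ready to be strapped. Leave the jar, the brush and the mug where they are.

Things in the scene. Friction and masses are not known exactly. Their poses are not given: they have to be found in the camera images.
- cover (a joint): Angle of the hinged dust cover (rad): 0 = closed, level over the lower mould half; 1.75 = fully open, just past upright, against its stop. Starts at 0 to 0.4. Stiff hinge (friction 0.45 N m, cover 0.25 kg): it stays where it is left; about 3.5 N at the bar moves it.
- cover_hinge (a point): Middle of the hinge line, 90 mm above the bench, on the left (+y) side of the casting board. Axes turn with the cover: x along the hinge line (the board's x), -y from the hinge to the red bar. Opening, the bar rises from the board's -y side over the top to its +y side. Hinge and rest posts stand at the board's x = +-112 mm.
- cover_bar (a point): Centre of the cover's red grip bar: round, 12 mm thick, 110 mm long, parallel to the hinge line, 220 mm from it, on two rods at its ends (100 mm free between), 39 mm clear of the cover's frame (240 x 175 x 12 mm, clear pane). Pinched across from above the bar turns between the fingers: the tool can point down through the whole swing. Axes as cover_hinge.
- lower_half: White plaster lower mould half, 140 (x) x 100 (y) x 40 mm, fixed on a plywood board. Origin: centre of its underside, 12 mm above the bench. On its top, at y = 0, two brass dowels 18 mm high (conical above 10 mm): 18 mm thick at x = -50 (end marked red), 12 mm thick at x = +50. Hinge line parallel to x at y = +105. Posts for the cover, 79 mm above the bench, at x = +-112, y = -62.
- seat (a point): Centre of the top face of the lower half, 52 mm above the bench, where the underside centre of the upper half must come. Axes as lower_half.
- upper_half: Loose white plaster upper mould half, 140 (x) x 100 (y) x 35 mm, 0.4 to 0.63 kg, flat on the bench at the robot's right. Origin: centre of its underside. Holes right through at y = 0: 21 mm wide at x = -50 (end marked red), 15 mm at x = +50. On top a wooden grip block 60 (x) x 26 (y) x 45 mm, its top 80 mm above the underside. Its x axis starts within 40 degrees of the lower half's.
- grip (a point): Point in the wooden grip block of the upper half, on its centre line 62 mm above the underside; pinch here from above across the block's y (26 mm). Axes as upper_half.
- jar: Amber glass jar with steel lid, 60 mm across, 85 mm high, standing on the bench; origin at the centre of its underside. Leave it alone.
- brush: Paint brush, 180 mm long, lying on the bench at the right; origin near its middle. Leave it alone.
- mug: Blue mug, 80 mm across, 85 mm high, handle at its +y, standing at the left; origin at the centre of its underside. Leave it alone.
Not all that is in view belongs to the job. Of the things that look like the upper_half, take the one that is farthest from the robot's base at the start.

How it is judged:
On the way, in this order (a step that is already met when the one before it is completed fails the run):
1. the cover is swung open against its stop (value of joint cover above 1.65 rad), for 0.2 s.
2. the upper half is held in the fingers, clear of the bench (height (world z) of upper_half above 0.03 m and contact force between the fingers and upper_half above 2 N and horizontal distance between upper_half and seat above 0.05 m), for 0.1 s.
At the end, for the whole second after the job is handed in: Cover open beyond 1.65 rad; upper half on the dowels (centre within 4 mm, height 3 mm, yaw 0.06 rad, tilt 0.04 rad), at rest, gripped with over 2 N and pressed on the lower half with over 10 N; jar, brush and mug within 20 mm of their starts (value of joint cover above 1.65 rad and horizontal distance between upper_half and seat below 0.004 m and z of upper_half in the frame of seat between -0.003 and 0.003 m and angle between the x axis of upper_half and the x axis of seat, either way round below 0.06 rad and angle between upper_half's own z axis and vertical below 0.04 rad and linear speed of upper_half below 0.02 m/s and contact force between the fingers and upper_half above 2 N and contact force between upper_half and lower_half above 10 N and distance of each of jar, brush, mug from where it was at the start of the episode below 0.02 m); the arm keeps its last pose, push and grip.
It fails at once if the cover is slammed onto its stop (arrives faster than 1.2 rad/s) (value of joint cover above 1.5 rad and velocity of joint cover above 1.2 rad/s).
It fails at once if the mould is pressed or struck with more than 60 N (contact force between upper_half and lower_half above 60 N).
It fails at once if the jar is moved by more than 20 mm (distance of jar from where it was at the start of the episode above 0.02 m).
It fails at once if the brush is moved by more than 20 mm (distance of brush from where it was at the start of the episode above 0.02 m).
It fails at once if the mug is moved by more than 20 mm (distance of mug from where it was at the start of the episode above 0.02 m).
It also fails if it takes over 66 s, if anything falls off the work surface, if the arm or the gripper's body presses on something with over 40 N, if the wrist force passes 120 N, or if a joint passes its speed limit or range.

ROBOT

A 6-joint arm with a two-finger parallel gripper is mounted at the origin on the work surface. World frame = base frame: x ahead of the robot, y to its left, z up, the work surface at z = 0. Lengths are in m, angles in rad, forces in N, time in s.
With the tool pointing down it reaches from about 0.4 to 0.825 m from the base axis. Payload 7 kg.
Tool frame: the origin (TCP) lies on the centre line of the jaws, within the pads' length; the fingertips stand tip_reach ahead of it and the grasp point (between the pads) is the TCP (tip_reach is the distance from the TCP to the fingertips, in m); z points along the fingers, y is the line along which they close (so a half turn about z gives the same grasp; the last joint's range is limited). The gripper opens to 88 mm and grips with 3 to 60 N. Pads are 19 mm wide; open, the fingers measure 130 mm over their backs; the gripper's body (78 mm by 193 mm) begins 47 mm behind the grasp point.
Start: joints at [1.515, 0.359, 0.012, 0, -1.224, -0.288], TCP at [0.228, 0.635, 0.246] pointing down, gripper open.
Joint ranges: [-3.07, 3.07], [-1.43, 2.12], [-1.02, 1.25], [-3.03, 1.67], [-3.05, -0], [-3.03, 3.03]. Speed limits (rad/s): [2.39, 2.39, 3.01, 3.14, 3.14, 3.14].

INTERFACE

Orientations are given as [roll, pitch, yaw] about the fixed x, y, z axes, in that order (R = Rz(yaw) Ry(pitch) Rx(roll)).
In Python, from station import get_state, grab_frame, calibration, job_done, find_in, mark_of, tip_reach gives the robot as it stands.
- The arm moves only by the shell command python3 -m handwheel 'ROWS' [OPENING] [FORCE]. ROWS is JSON, a list of rows, each an object with "delta_pos": the shift along the world's x, y, z in units of 30 mm (1.0 is 30 mm), a list of three; "dr": the turn, a rotation vector about the world's x, y, z in degrees, a list of three. In form: [{"delta_pos": [tx, ty, tz], "dr": [rx, ry, rz]}, ...]. A call has 1 to 10 rows; each row shifts and turns the commanded pose from where the row before left it; what a row does not reach is not made up. A row lasts 1/10 s, in which the tool goes at most 50 mm and 8.59 degrees, less where a joint would pass 70% of its speed; a pose out of reach is approached as far as the arm can. A call is refused whole if a number of a shift passes 1 or a number of a turn 8.59, either way. A call with a gripper value outside its range is refused whole. OPENING is the closure, from -1 (fully open) to 1 (shut), set as the call begins (- or left out, the last holds). The fingers move at their own pace and stop on an object; FORCE is the grip in N (left out, the last holds). Time passes only in rows, so rows that do not move let the fingers close. It gives the time, the measured TCP pose, the force, the opening and the grip force at its end, in the units of the state.
- get_state(): the state, without advancing time (a new reading comes with each control period).
- grab_frame(name): name is "scene" or "top" or "wrist"; returns the picture (400x640x3 uint8, red, green, blue); there is no depth.
- calibration(name): a dict with "fx", "fy", "cx", "cy" (pixels), "k1" (the pictures are not rectified: a ray, as slopes to the right and down, at radius r is drawn at 1 + k1 r^2 times it, then the intrinsics apply), "extrinsics" (4x4, takes a point from world to camera coordinates). Camera axes: x right, y down, z forward; pixel columns grow to the right and rows downward; lengths in m; the calibration is good to about 2 mm. A picture is of the moment at which its call begins: read the wrist's pose just before it. calibration takes no time and is no camera call; for the wrist camera it gives the pose at the moment of the call.
- job_done(): hands the job in; it is judged then, once.
Trained networks look in the newest picture that a camera, given by its name, has taken for a name from the list of things; names that differ only in an ending like _2 or _b are one class to them, and where a whole thing is asked for, a point or a joint stands for the part that bears it (a point fixed in the world has none). Each returns a list of dicts, best first, with "conf" (0 to 1); they miss things now and then, are a little off and sometimes report something else, mostly with a low value. They report only what shows in the picture. A call takes as long as a camera call. They do not tell look-alikes from the thing itself.
- find_in(camera, query): "location" ([column, row] in pixels, amid what is visible of it).
- mark_of(camera, query): "location" ([column, row] in pixels: a listed point, or the origin of a listed thing).
The state is a dict: "t": time; "q": joint angles; "qd": joint speeds; "joint_efforts": joint torques, N m; "eef_pos": TCP position; "ee_rot": TCP orientation; "force": force on the tool from outside, world axes, zero at the start; "moment": the same for the moment, N m; "width": finger opening in m; "gripper_force": force on a finger pad.
Only numpy, scipy, OpenCV 4.12 (cv2) and the standard library are available. Lean on these libraries where they do the work, as an engineer would, in place of code of your own. Each camera call takes 0.05 s, during which the arm holds its last target. There are 200 camera calls.

## Working session

There is one attempt and no reset: what is moved stays moved. The work goes in short steps, Python scripts to look and compute and a shell command to move; the robot and the scene stay as the last step left them, time stands still between calls to the robot, and variables do not carry over. Pictures are saved under pics/ and viewed, at most 10 in all, crops included, and the job is handed in when it is done.

```bash
ls; mkdir -p pics
cat > h.py <<'E'
import numpy as np, cv2, json
from station import *
from scipy.spatial.transform import Rotation as R
def ray(cam,px,C=None):
    c=C or calibration(cam); K=np.array([[c['fx'],0,c['cx']],[0,c['fy'],c['cy']],[0,0,1.]])
    n=cv2.undistortPoints(np.array([[px]],float),K,np.array([c['k1'],0,0,0,0.]))[0,0]
    E=np.array(c['extrinsics']); Rm=E[:3,:3]
    return -Rm.T@E[:3,3], Rm.T@np.array([n[0],n[1],1.])
def atz(cam,px,z,C=None):
    o,d=ray(cam,px,C); return (o+d*(z-o[2])/d[2])[:3]
def proj(cam,p,C=None):
    c=C or calibration(cam); K=np.array([[c['fx'],0,c['cx']],[0,c['fy'],c['cy']],[0,0,1.]])
    E=np.array(c['extrinsics'])
    return cv2.projectPoints(np.array(p,float).reshape(-1,1,3),cv2.Rodrigues(E[:3,:3])[0],E[:3,3],K,np.array([c['k1'],0,0,0,0.]))[0][:,0]
def save(n,im,s=1): cv2.imwrite(n,cv2.resize(im[:,:,::-1],None,fx=s,fy=s))
E
python3 - <<'E'
from h import *
print(tip_reach if not callable(tip_reach) else tip_reach()); print(get_state())
np.set_printoptions(precision=3,suppress=True)
for cam in ['top','scene']:
    im=grab_frame(cam); save(f'pics/{cam}0.png',im,1.25)
    for q in ['cover_hinge','cover_bar','lower_half','seat','upper_half','grip','jar','brush','mug']:
        z={'cover_hinge':.09,'cover_bar':.13,'lower_half':.012,'seat':.052,'grip':.062}.get(q,0)
        print(cam,q,[(round(r['conf'],2),np.round(r['location'],1).tolist(),atz(cam,r['location'],z).round(3)[:2].tolist()) for r in mark_of(cam,q)])
E
```

```text
pics
0.019
{'t': 0.0, 'q': array([ 1.51511175e+00,  3.59369209e-01,  1.10644519e-02, -3.69173667e-04,
       -1.22413548e+00, -2.88103438e-01]), 'qd': array([-1.06837603e-03,  9.11083279e-05, -1.34615900e-03, -2.25360796e-04,
       -6.19814847e-04, -9.09531713e-04]), 'joint_efforts': array([ 1.10813248e-04, -5.82710302e+01,  2.93079096e+01,  6.99776977e+00,
        7.21077886e-03, -1.57907593e-04]), 'eef_pos': array([0.22737199, 0.63505039, 0.24463312]), 'ee_rot': array([ 3.13991788e+00, -1.34392502e-04, -3.43913620e-01]), 'force': array([-0.34610149,  0.02921888, -0.26861671]), 'moment': array([-0.03485704, -0.00341884, -0.02417654]), 'gripper_force': 0.0, 'width': 0.08737443622395608}
top cover_hinge [(0.82, [256.5, 200.8], [0.534, 0.162])]
top cover_bar [(0.73, [320.8, 210.3], [0.502, -0.044])]
top lower_half []
top seat [(0.65, [189.8, 187.9], [0.579, 0.391]), (0.16, [256.1, 199.9], [0.541, 0.17])]
top upper_half [(0.97, [398.2, 185.2], [0.6, -0.31]), (0.82, [400.8, 262.9], [0.335, -0.316])]
top grip [(0.78, [401.1, 186.8], [0.586, -0.307]), (0.65, [404.7, 263.7], [0.336, -0.316])]
top jar [(0.83, [382.0, 143.9], [0.744, -0.256])]
top brush [(0.59, [440.9, 205.4], [0.531, -0.457])]
top mug [(0.9, [189.5, 188.1], [0.585, 0.41])]
scene cover_hinge [(0.78, [390.1, 190.9], [0.537, 0.168])]
scene cover_bar [(0.85, [307.7, 163.6], [0.49, -0.045])]
scene lower_half [(0.65, [389.6, 194.4], [0.492, 0.179])]
scene seat [(0.66, [204.4, 208.2], [0.587, -0.308]), (0.55, [306.5, 162.4], [0.423, -0.053])]
scene upper_half [(0.6, [216.1, 148.9], [0.342, -0.328]), (0.59, [209.8, 215.8], [0.577, -0.306])]
scene grip [(0.94, [214.0, 135.5], [0.344, -0.323]), (0.71, [201.0, 210.6], [0.601, -0.312])]
scene jar [(0.6, [213.8, 276.9], [0.754, -0.265])]
scene brush [(0.79, [159.3, 196.8], [0.521, -0.457])]
scene mug [(0.64, [475.9, 227.9], [0.583, 0.408]), (0.46, [209.1, 218.5], [0.585, -0.306])]
```

View pics/top0.png

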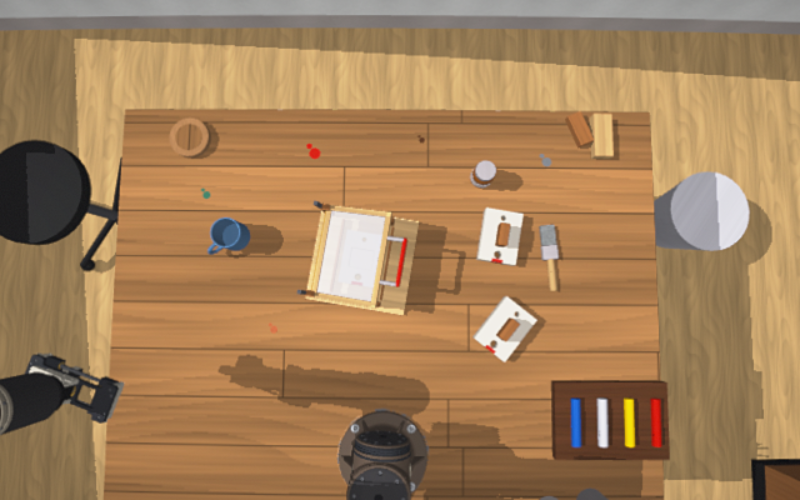

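View pics/scene0.png

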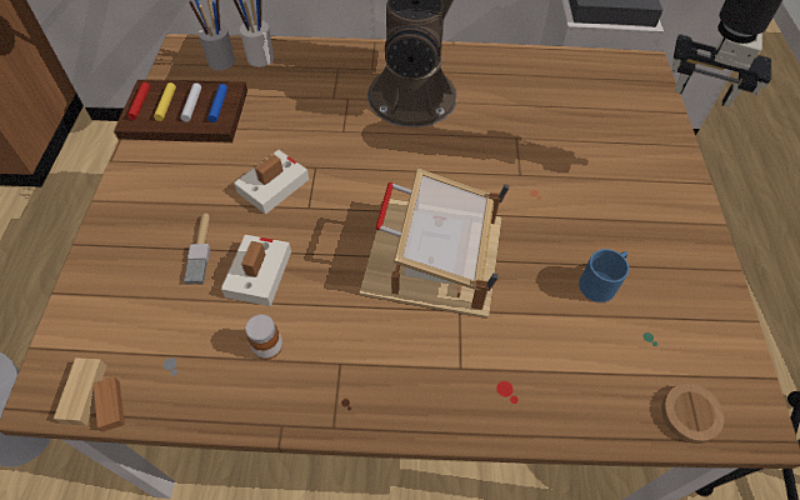

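Pictures: the top view shows the two look-alikes at px (401,187) in the original image, about (0.59,-0.31), and (404,263), about (0.34,-0.32). The bar is at (321,210), the jar at (387,138), the brush at (440,200) and the mug at (184,188). Candidates for upper_half are those two blocks: the one at (401,187) is 0.67 m from the base and the other 0.46 m, so I take (401,187).

Run:
```python
from h import *
np.set_printoptions(precision=4,suppress=True)
ims={c:grab_frame(c) for c in('top','scene')}
save('pics/crop.png',np.hstack([cv2.resize(ims['top'][150:300,360:460],(400,600)),cv2.resize(ims['top'][150:270,230:350],(400,600))]))
roi={'top':(300,180,340,240),'scene':(295,140,330,190)}
ends={}
for c,im in ims.items():
    x0,y0,x1,y1=roi[c]; s=im[y0:y1,x0:x1].astype(int)
    m=(s[...,0]>110)&(s[...,1]<70)&(s[...,2]<70)
    ys,xs=np.nonzero(m); P=np.c_[xs+x0,ys+y0].astype(float)
    mu=P.mean(0); u=np.linalg.svd(P-mu)[2][0]; t=(P-mu)@u
    e=[mu+u*t.min(),mu+u*t.max()]; e.sort(key=lambda p:p[1]); ends[c]=e; print(c,len(P),mu,e)
def tri(a,b):
    o1,d1=ray('top',a);o2,d2=ray('scene',b)
    A=np.c_[d1,-d2]; s=np.linalg.lstsq(A,o2-o1,rcond=None)[0]
    p,q=o1+s[0]*d1,o2+s[1]*d2; return (p+q)/2,np.linalg.norm(p-q)
far=tri(ends['top'][0],ends['scene'][1]); near=tri(ends['top'][1],ends['scene'][0])
print(far,near,(far[0]+near[0])/2, np.linalg.norm(far[0]-near[0]))
d=far[0]-near[0]; print('yaw board',np.degrees(np.arctan2(d[1],d[0])))
hs=[mark_of(c,'cover_hinge')[0]['location'] for c in ('top','scene')]; print('hinge',tri(*hs))
```

```text
top 116 [320.7241 208.9569] [array([323.7632, 190.96  ]), array([317.4943, 228.0835])]
scene 163 [307.4908 164.0245] [array([312.4608, 145.8525]), array([302.3497, 182.8221])]
(array([ 0.5607, -0.0536,  0.1429]), np.float64(0.001182809963257116)) (array([ 0.4466, -0.0348,  0.1496]), np.float64(0.00042908774755044904)) [ 0.5036 -0.0442  0.1463] 0.11576632197336525
yaw board -9.33569693257183
hinge (array([0.5421, 0.1672, 0.09  ]), np.float64(0.004452277898491198))
```

View pics/crop.png

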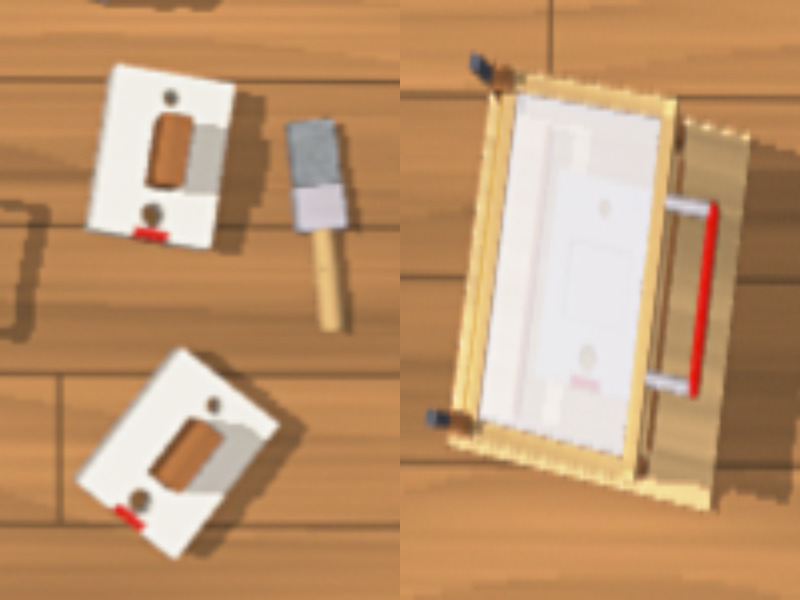

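The crop confirms it: the far block sits at (401,187) beside the brush, with its red end towards the robot, the same way as the board. Next I go above the bar.

```bash
python3 -m handwheel '[{"delta_pos":[0.45,-1,0],"dr":[0,0,1.04]},{"delta_pos":[0.45,-1,0],"dr":[0,0,1.04]},{"delta_pos":[0.45,-1,0],"dr":[0,0,1.04]},{"delta_pos":[0.45,-1,0],"dr":[0,0,1.04]},{"delta_pos":[0.45,-1,0],"dr":[0,0,1.04]},{"delta_pos":[0.45,-1,0],"dr":[0,0,1.04]},{"delta_pos":[0.45,-1,0],"dr":[0,0,1.04]},{"delta_pos":[0.45,-1,0],"dr":[0,0,1.04]},{"delta_pos":[0.45,-1,0],"dr":[0,0,1.04]},{"delta_pos":[0.45,-1,0],"dr":[0,0,1.04]}]' 0.3 30
python3 -m handwheel '[{"delta_pos":[0.4,-1,0],"dr":[0,0,0]},{"delta_pos":[0.4,-1,0],"dr":[0,0,0]},{"delta_pos":[0.4,-1,0],"dr":[0,0,0]},{"delta_pos":[0.4,-1,0],"dr":[0,0,0]},{"delta_pos":[0.4,-1,0],"dr":[0,0,0]},{"delta_pos":[0.4,-1,0],"dr":[0,0,0]},{"delta_pos":[0.4,-1,0],"dr":[0,0,0]},{"delta_pos":[0.4,-1,0],"dr":[0,0,0]},{"delta_pos":[0.4,-1,0],"dr":[0,0,0]},{"delta_pos":[0.4,-1,0],"dr":[0,0,0]}]'
```

```text
t: 2.2
eef_pos: [0.3629, 0.3342, 0.2458]
ee_rot: [-3.141, -0.0, -0.161]
force: [0.9, 0.7, -0.3]
width: 0.0308
gripper_force: 0.0
t: 3.2
eef_pos: [0.4829, 0.0342, 0.2459]
ee_rot: [-3.141, -0.001, -0.162]
force: [0.7, 0.1, -0.3]
width: 0.0305
gripper_force: 0.0
```

Run:
```python
from h import *
np.set_printoptions(precision=4,suppress=True)
C=calibration('wrist'); im=grab_frame('wrist'); save('pics/w1.png',im)
print(proj('wrist',[[.5036,-.0442,.1463]],C))
for q in ['cover_bar','cover_hinge','seat']: print(q,[(r['conf'],r['location'],atz('wrist',r['location'],{'cover_bar':.146,'seat':.052}.get(q,.09),C)) for r in mark_of('wrist',q)])
s=im.astype(int); m=((s[...,0]>110)&(s[...,1]<70)&(s[...,2]<70)).astype(np.uint8)
n,l,st,ce=cv2.connectedComponentsWithStats(m)
for i in range(1,n):
    if st[i,4]>60:
        ys,xs=np.nonzero(l==i);P=np.c_[xs,ys].astype(float);mu=P.mean(0);u=np.linalg.svd(P-mu,full_matrices=False)[2][0];t=(P-mu)@u
        a,b=[atz('wrist',mu+u*k,.146,C) for k in(t.min(),t.max())]; print(st[i],mu,a,b,(a+b)/2,np.degrees(np.arctan2((b-a)[1],(b-a)[0])),np.linalg.norm(b-a))
```

```text
[[421.8512 162.9782]]
cover_bar [(0.94, [422.4, 164.9], array([ 0.502 , -0.0446,  0.146 ]))]
cover_hinge [(0.69, [162.5, 149.5], array([0.5385, 0.165 , 0.09  ]))]
seat []
[ 414   73   26  169 1915] [426.4324 141.7473] [ 0.5637 -0.0543  0.146 ] [ 0.4418 -0.039   0.146 ] [ 0.5027 -0.0466  0.146 ] 172.8427472133605 0.12287068967989662
```

View pics/w1.png

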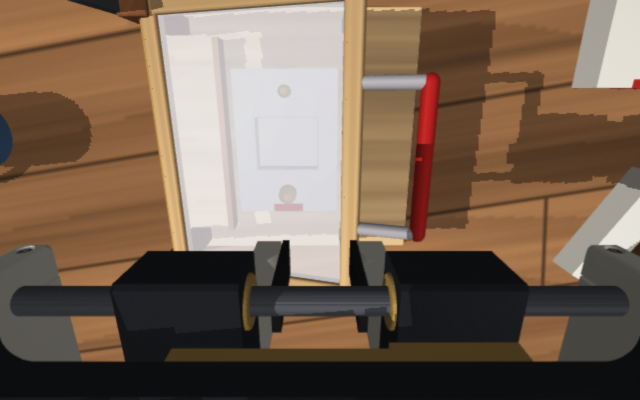

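The wrist picture shows the bar at px (425,160), agreeing with the triangulated position, and the lower half with its red end near. Next I move over the bar, go down and pinch it.

```bash
python3 -m handwheel '[{"delta_pos":[0.23,-0.88,0],"dr":[0,0,0]},{"delta_pos":[0.23,-0.88,0],"dr":[0,0,0]},{"delta_pos":[0.23,-0.88,0],"dr":[0,0,0]},{"delta_pos":[0,0,-0.8],"dr":[0,0,0]},{"delta_pos":[0,0,-0.8],"dr":[0,0,0]},{"delta_pos":[0,0,-0.8],"dr":[0,0,0]},{"delta_pos":[0,0,-0.7],"dr":[0,0,0]}]'
python3 -m handwheel '[{"delta_pos":[0,0,0],"dr":[0,0,0]},{"delta_pos":[0,0,0],"dr":[0,0,0]},{"delta_pos":[0,0,0],"dr":[0,0,0]},{"delta_pos":[0,0,0],"dr":[0,0,0]},{"delta_pos":[0,0,0],"dr":[0,0,0]}]' 1 30
```

```text
t: 4.1
eef_pos: [0.5029, -0.0428, 0.1517]
ee_rot: [-3.141, -0.0, -0.161]
force: [-0.1, -0.5, -0.6]
width: 0.0309
gripper_force: 0.0
t: 4.6
eef_pos: [0.5037, -0.0444, 0.154]
ee_rot: [3.141, -0.002, -0.162]
force: [0.6, -5.6, -1.0]
width: 0.0111
gripper_force: 30.0
```

Run:
```python
import numpy as np
th=np.concatenate([[.26,.31],np.arange(.40,1.51,.1),[1.56,1.61,1.65,1.69]])
P=np.c_[-.22*np.cos(th)*.1613,-.22*np.cos(th)*.9869,.22*np.sin(th)]/.03
for t,d in zip(th[1:],np.diff(P,axis=0)): print(round(t,2),d.round(2))
```

```text
0.31 [0.02 0.1  0.35]
0.4 [0.04 0.23 0.62]
0.5 [0.05 0.31 0.66]
0.6 [0.06 0.38 0.62]
0.7 [0.07 0.44 0.58]
0.8 [0.08 0.49 0.54]
0.9 [0.09 0.54 0.48]
1.0 [0.1  0.59 0.43]
1.1 [0.1  0.63 0.36]
1.2 [0.11 0.66 0.3 ]
1.3 [0.11 0.69 0.23]
1.4 [0.12 0.71 0.16]
1.5 [0.12 0.72 0.09]
1.56 [0.07 0.43 0.02]
1.61 [ 0.06  0.36 -0.01]
1.65 [ 0.05  0.29 -0.02]
1.69 [ 0.05  0.29 -0.03]
```

```bash
python3 -m handwheel '[{"delta_pos":[0.02,0.10,0.35],"dr":[0,0,0]},{"delta_pos":[0.04,0.23,0.62],"dr":[0,0,0]},{"delta_pos":[0.05,0.31,0.66],"dr":[0,0,0]},{"delta_pos":[0.06,0.38,0.62],"dr":[0,0,0]},{"delta_pos":[0.07,0.44,0.58],"dr":[0,0,0]}]'
python3 -m handwheel '[{"delta_pos":[0.08,0.49,0.54],"dr":[0,0,0]},{"delta_pos":[0.09,0.54,0.48],"dr":[0,0,0]},{"delta_pos":[0.1,0.59,0.43],"dr":[0,0,0]},{"delta_pos":[0.1,0.63,0.36],"dr":[0,0,0]}]'
```

```text
t: 5.1
eef_pos: [0.5107, -0.0007, 0.24]
ee_rot: [3.14, -0.002, -0.162]
force: [2.5, -3.5, -2.2]
width: 0.0112
gripper_force: 30.0
t: 5.5
eef_pos: [0.5216, 0.066, 0.2954]
ee_rot: [3.139, -0.003, -0.162]
force: [-0.8, -8.5, 6.3]
width: 0.0111
gripper_force: 30.0
```

```bash
python3 -m handwheel '[{"delta_pos":[0.11,0.66,0.3],"dr":[0,0,0]},{"delta_pos":[0.11,0.69,0.23],"dr":[0,0,0]},{"delta_pos":[0.12,0.71,0.16],"dr":[0,0,0]},{"delta_pos":[0.09,0.54,0.07],"dr":[0,0,0]},{"delta_pos":[0.06,0.36,0.02],"dr":[0,0,0]}]'
python3 -m handwheel '[{"delta_pos":[0.06,0.36,0],"dr":[0,0,0]},{"delta_pos":[0.05,0.29,-0.02],"dr":[0,0,0]},{"delta_pos":[0.05,0.29,-0.03],"dr":[0,0,0]},{"delta_pos":[0.04,0.24,-0.03],"dr":[0,0,0]},{"delta_pos":[0,0,0],"dr":[0,0,0]}]'
```

```text
t: 6.0
eef_pos: [0.5366, 0.1566, 0.3183]
ee_rot: [-3.141, -0.003, -0.161]
force: [-1.0, -3.6, 3.5]
width: 0.0108
gripper_force: 30.0
t: 6.5
eef_pos: [0.5425, 0.1928, 0.3156]
ee_rot: [-3.139, -0.003, -0.161]
force: [-3.3, 2.4, 6.5]
width: 0.011
gripper_force: 30.0
```

```bash
python3 -m handwheel '[{"delta_pos":[0.03,0.17,-0.02],"dr":[0,0,0]},{"delta_pos":[0.02,0.12,-0.02],"dr":[0,0,0]},{"delta_pos":[0,0,0],"dr":[0,0,0]}]'
python3 -m handwheel '[{"delta_pos":[0.02,0.12,-0.02],"dr":[0,0,0]},{"delta_pos":[0.01,0.08,-0.02],"dr":[0,0,0]},{"delta_pos":[0,0,0],"dr":[0,0,0]}]'
```

```text
t: 6.8
eef_pos: [0.5437, 0.2008, 0.3141]
ee_rot: [-3.14, -0.002, -0.161]
force: [-4.0, 0.3, 5.1]
width: 0.0112
gripper_force: 30.0
t: 7.1
eef_pos: [0.5442, 0.2038, 0.3136]
ee_rot: [3.138, -0.002, -0.162]
force: [-5.0, -10.0, 9.9]
width: 0.0113
gripper_force: 30.0
```

```bash
python3 -m handwheel '[{"delta_pos":[0,-0.1,0],"dr":[0,0,0]},{"delta_pos":[0,0,0],"dr":[0,0,0]},{"delta_pos":[0,0,0],"dr":[0,0,0]},{"delta_pos":[0,0,0.3],"dr":[0,0,0]},{"delta_pos":[0,0,0.8],"dr":[0,0,0]},{"delta_pos":[0,0,0.5],"dr":[0,0,0]}]' 0.2
python3 -m handwheel '[{"delta_pos":[0,-1,0],"dr":[0,0,0]},{"delta_pos":[0,-1,0],"dr":[0,0,0]},{"delta_pos":[0,-1,0],"dr":[0,0,0]},{"delta_pos":[0,-1,0],"dr":[0,0,0]},{"delta_pos":[0,-1,0],"dr":[0,0,0]},{"delta_pos":[0,-1,0],"dr":[0,0,0]}]' -1
python3 - <<'E'
from h import *
np.set_printoptions(precision=4,suppress=True)
C=calibration('wrist'); im=grab_frame('wrist'); save('pics/w2.png',im)
grab_frame('top')
for cam,c in(('wrist',C),('top',calibration('top'))):
  for q,z in [('cover_bar',.307),('lower_half',.012),('seat',.052)]: print(cam,q,[(round(r['conf'],2),r['location'],atz(cam,r['location'],z,c)) for r in mark_of(cam,q)])
E
```

```text
t: 7.7
eef_pos: [0.5451, 0.2038, 0.3604]
ee_rot: [-3.141, -0.001, -0.162]
force: [-0.0, 0.2, 0.3]
width: 0.0348
gripper_force: 0.0
t: 8.3
eef_pos: [0.5447, 0.0225, 0.3592]
ee_rot: [-3.141, -0.001, -0.162]
force: [0.2, 0.7, 0.4]
width: 0.0775
gripper_force: 0.0
wrist cover_bar []
wrist lower_half [(0.79, [295.3, 173.5], array([0.5181, 0.0631, 0.012 ]))]
wrist seat [(0.8, [293.3, 178.1], array([0.521 , 0.0625, 0.052 ]))]
top cover_bar []
top lower_half [(0.61, [291.0, 207.1], array([0.5207, 0.0569, 0.012 ]))]
top seat [(0.64, [288.6, 206.8], array([0.5184, 0.0618, 0.052 ]))]
```

View pics/w2.png

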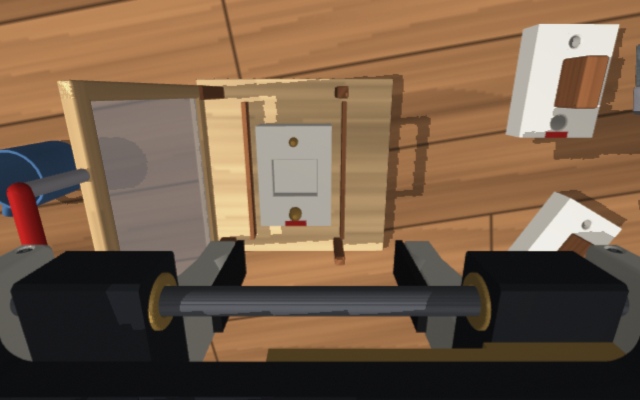

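The wrist picture shows the cover standing open. The lower half is at px (294,176) with its dowels at (293,142) and (295,214), red end near, and the upper half is at top right. Next I fit the seat from its white top face.

```bash
cat >> h.py <<'E'
def fitrect(im,C,seed,z,tol=14,half=130):
    s=cv2.GaussianBlur(im,(3,3),0); m=np.zeros((im.shape[0]+2,im.shape[1]+2),np.uint8)
    cv2.floodFill(s.copy(),m,tuple(seed),(255,0,0),(tol,)*3,(tol,)*3,8|cv2.FLOODFILL_MASK_ONLY|cv2.FLOODFILL_FIXED_RANGE|(255<<8))
    m=cv2.morphologyEx(m[1:-1,1:-1],cv2.MORPH_OPEN,np.ones((3,3)))
    c=max(cv2.findContours(m,cv2.RETR_EXTERNAL,cv2.CHAIN_APPROX_NONE)[0],key=cv2.contourArea)[:,0]
    P=np.array([atz('wrist',p,z,C)[:2] for p in c]).astype(np.float32)
    (cx,cy),(w,h),a=cv2.minAreaRect(P*1000)
    if w<h: a-=90; w,h=h,w
    return (round(cx/1000,4),round(cy/1000,4)),(round(w,1),round(h,1)),round((a+90)%180-90,2)
E
python3 - <<'E'
from h import *
np.set_printoptions(precision=4,suppress=True)
C=calibration('wrist'); im=grab_frame('wrist')
print(im[110:118,280,:].tolist()[:2], im[160,265],im[200,322],im[112,520],im[50,545])
for t in(10,20,30): print(fitrect(im,C,(265,160),.052,t))
a,b=atz('wrist',(293,142),.068,C),atz('wrist',(295,214),.068,C); d=a-b
print('dowels',a,b,(a+b)/2,np.linalg.norm(d),np.degrees(np.arctan2(d[1],d[0])))
for q,z in [('upper_half',0),('grip',.062)]: print(q,[(round(r['conf'],2),r['location'],atz('wrist',r['location'],z,C)) for r in mark_of('wrist',q)])
E
```

```text
[[155, 126, 90], [153, 125, 89]] [169 165 156] [169 164 155] [177 172 164] [233 230 223]
((0.5211, 0.0613), (135.8, 97.6), -9.24)
((0.521, 0.0613), (138.7, 98.6), -9.2)
((0.521, 0.0614), (138.7, 100.1), -9.24)
dowels [0.5713 0.0539 0.068 ] [0.4749 0.0692 0.068 ] [0.5231 0.0616 0.068 ] 0.0975560368652377 -9.011057023891269
upper_half [(0.87, [549.2, 80.8], array([ 0.589 , -0.3087,  0.    ])), (0.78, [549.6, 241.4], array([ 0.3385, -0.3197,  0.    ]))]
grip [(0.94, [577.7, 261.9], array([ 0.3346, -0.32  ,  0.062 ])), (0.84, [586.5, 85.4], array([ 0.5807, -0.3144,  0.062 ]))]
```

```bash
python3 -m handwheel '[{"delta_pos":[0.13,-1,0],"dr":[0,0,0]},{"delta_pos":[0.13,-1,0],"dr":[0,0,0]},{"delta_pos":[0.13,-1,0],"dr":[0,0,0]},{"delta_pos":[0.13,-1,0],"dr":[0,0,0]},{"delta_pos":[0.13,-1,-0.2],"dr":[0,0,0]},{"delta_pos":[0.13,-1,-0.3],"dr":[0,0,0]},{"delta_pos":[0.13,-1,-0.4],"dr":[0,0,0]},{"delta_pos":[0.13,-1,-0.4],"dr":[0,0,0]},{"delta_pos":[0.13,-1,-0.4],"dr":[0,0,0]},{"delta_pos":[0.13,-1,-0.4],"dr":[0,0,0]}]'
python3 -m handwheel '[{"delta_pos":[0,-0.9,-0.4],"dr":[0,0,0]},{"delta_pos":[0,0,0],"dr":[0,0,0]}]'
python3 - <<'E'
from h import *
np.set_printoptions(precision=4,suppress=True)
C=calibration('wrist'); im=grab_frame('wrist'); save('pics/w3.png',im)
for q,z in [('upper_half',0),('grip',.062)]: print(q,[(round(r['conf'],2),r['location'],atz('wrist',r['location'],z,C)) for r in mark_of('wrist',q)])
p=proj('wrist',[[.56,-.335,.035],[.56,-.28,.035]],C).astype(int); print(p)
for s in p:
  for t in(20,35): print(im[s[1],s[0]],fitrect(im,C,s.tolist(),.035,t))
E
```

```text
t: 9.85
eef_pos: [0.5839, -0.2774, 0.2948]
ee_rot: [3.142, 0.0, -0.162]
force: [-0.5, -0.1, 0.2]
width: 0.0876
gripper_force: 0.0
t: 10.05
eef_pos: [0.5828, -0.3056, 0.2803]
ee_rot: [-3.141, 0.004, -0.165]
force: [-0.3, 0.1, 0.5]
width: 0.0879
gripper_force: 0.0
upper_half [(0.67, [324.0, 155.1], array([ 0.5869, -0.3122,  0.    ])), (0.6, [356.5, 316.3], array([ 0.3423, -0.3211,  0.    ])), (0.39, [327.1, 167.8], array([ 0.5702, -0.3135,  0.    ]))]
grip [(0.74, [360.6, 348.4], array([ 0.3399, -0.3197,  0.062 ])), (0.64, [326.3, 168.2], array([ 0.5837, -0.3135,  0.062 ]))]
[[347 179]
 [301 187]]
[173 169 161] ((0.5817, -0.344), (60.0, 35.2), -6.08)
[173 169 161] ((0.5816, -0.3431), (60.8, 36.2), -6.74)
[238 235 229] ((0.5853, -0.3112), (136.2, 97.8), -9.45)
[238 235 229] ((0.5852, -0.3113), (138.6, 98.5), -9.45)
```

View pics/w3.png

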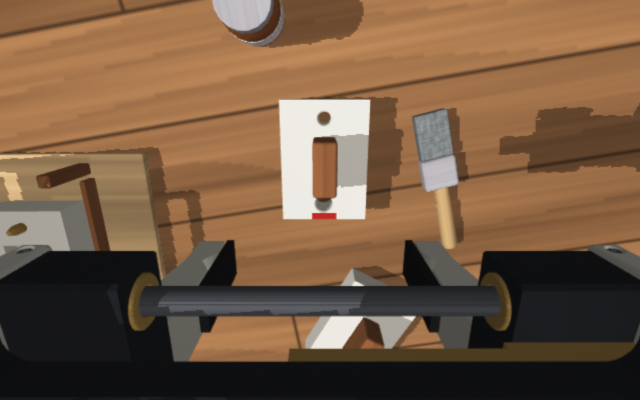

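The upper half is at px (324,160) with the jar at top left and the brush on the right. Pose (0.585,-0.311), yaw -9.45°, which the tool already matches. Going down to grip it.

```bash
python3 -m handwheel '[{"delta_pos":[0.08,-0.17,-0.9],"dr":[0,0,0]},{"delta_pos":[0,0,-0.9],"dr":[0,0,0]},{"delta_pos":[0,0,-0.9],"dr":[0,0,0]},{"delta_pos":[0,0,-0.9],"dr":[0,0,0]},{"delta_pos":[0,0,-0.9],"dr":[0,0,0]},{"delta_pos":[0,0,-0.9],"dr":[0,0,0]},{"delta_pos":[0,0,-0.9],"dr":[0,0,0]},{"delta_pos":[0,0,-0.9],"dr":[0,0,0]},{"delta_pos":[0,0,0],"dr":[0,0,0]}]' -0.2
python3 -m handwheel '[{"delta_pos":[0,0,0],"dr":[0,0,0]},{"delta_pos":[0,0,0],"dr":[0,0,0]},{"delta_pos":[0,0,0],"dr":[0,0,0]},{"delta_pos":[0,0,0],"dr":[0,0,0]}]' 1 50
```

```text
t: 11.1
eef_pos: [0.5844, -0.3068, 0.0644]
ee_rot: [-3.141, 0.005, -0.161]
force: [-0.6, -0.8, -0.1]
width: 0.0525
gripper_force: 0.0
t: 11.5
eef_pos: [0.587, -0.3094, 0.0692]
ee_rot: [3.14, -0.003, -0.162]
force: [-1.0, -6.1, 3.6]
width: 0.026
gripper_force: 2.8
```

```bash
python3 -m handwheel '[{"delta_pos":[0,0,0],"dr":[0,0,0]},{"delta_pos":[0,0,0],"dr":[0,0,0]},{"delta_pos":[0,0,0],"dr":[0,0,0]}]'
python3 -m handwheel '[{"delta_pos":[0,0,0.2],"dr":[0,0,0]},{"delta_pos":[0,0,0.5],"dr":[0,0,0]},{"delta_pos":[0,0,0.7],"dr":[0,0,0]},{"delta_pos":[0,0,0.7],"dr":[0,0,0]},{"delta_pos":[0,0,0.7],"dr":[0,0,0]},{"delta_pos":[0,0,0.7],"dr":[0,0,0]},{"delta_pos":[0,0,0],"dr":[0,0,0]},{"delta_pos":[0,0,0],"dr":[0,0,0]}]'
```

```text
t: 11.8
eef_pos: [0.587, -0.3095, 0.0692]
ee_rot: [3.141, -0.003, -0.162]
force: [-1.1, -1.8, 7.0]
width: 0.0257
gripper_force: 50.0
t: 12.6
eef_pos: [0.5857, -0.3082, 0.1723]
ee_rot: [-3.141, -0.0, -0.163]
force: [-2.0, 0.1, -6.7]
width: 0.0257
gripper_force: 50.0
```

```bash
python3 -m handwheel '[{"delta_pos":[0,0.2,0.5],"dr":[0,0,0]},{"delta_pos":[-0.1,0.5,0.5],"dr":[0,0,0]},{"delta_pos":[-0.16,0.9,0],"dr":[0,0,0]},{"delta_pos":[-0.16,0.9,0],"dr":[0,0,0]},{"delta_pos":[-0.16,0.9,0],"dr":[0,0,0]},{"delta_pos":[-0.16,0.9,0],"dr":[0,0,0]},{"delta_pos":[-0.16,0.9,0],"dr":[0,0,0]},{"delta_pos":[-0.16,0.9,0],"dr":[0,0,0]},{"delta_pos":[-0.16,0.9,0],"dr":[0,0,0]},{"delta_pos":[-0.16,0.9,0],"dr":[0,0,0]}]'
python3 -m handwheel '[{"delta_pos":[-0.16,0.9,0],"dr":[0,0,0]},{"delta_pos":[-0.16,0.9,0],"dr":[0,0,0]},{"delta_pos":[-0.16,0.9,0],"dr":[0,0,0]},{"delta_pos":[-0.16,0.8,0],"dr":[0,0,0]},{"delta_pos":[-0.1,0.6,0],"dr":[0,0,0]},{"delta_pos":[-0.04,0.3,0],"dr":[0,0,0]},{"delta_pos":[0,0,0],"dr":[0,0,0]},{"delta_pos":[0,0,0],"dr":[0,0,0]}]'
python3 - <<'E'
from h import *
np.set_printoptions(precision=4,suppress=True)
s=get_state(); print(s['eef_pos'],s['ee_rot'],s['force'],s['moment'])
print((np.array([.5224,.0611])-s['eef_pos'][:2])/.03)
im={c:grab_frame(c) for c in('top','scene')}
for c in im:
  for q,z in (('upper_half',s['eef_pos'][2]-.069),('grip',s['eef_pos'][2]-.007)):
    print(c,q,[(round(r['conf'],2),atz(c,r['location'],z)) for r in mark_of(c,q)])
save('pics/p4.png',np.vstack([cv2.resize(im['top'][150:250,230:350],(660,300*11//6)) [:300],cv2.resize(im['scene'][100:260,260:460],(660,300))]))
E
```

```text
t: 13.6
eef_pos: [0.544, -0.0697, 0.2033]
ee_rot: [-3.141, -0.001, -0.162]
force: [-0.1, 0.1, -6.0]
width: 0.0261
gripper_force: 50.0
t: 14.4
eef_pos: [0.521, 0.0605, 0.2027]
ee_rot: [-3.142, -0.0, -0.162]
force: [0.1, -0.3, -5.6]
width: 0.026
gripper_force: 50.0
[0.521  0.0605 0.2027] [-3.1416 -0.0002 -0.1615] [ 0.1287 -0.2801 -5.5882] [-0.0788 -0.022  -0.0194]
[0.0461 0.0204]
top upper_half [(0.98, array([0.5243, 0.0555, 0.1337])), (0.79, array([ 0.3468, -0.2901,  0.1337]))]
top grip [(0.81, array([ 0.3433, -0.2927,  0.1957])), (0.6, array([0.5192, 0.063 , 0.1957]))]
scene upper_half [(0.86, array([ 0.4557, -0.2784,  0.1337])), (0.72, array([0.4826, 0.0659, 0.1337])), (0.63, array([0.5144, 0.0682, 0.1337]))]
scene grip [(0.9, array([0.5274, 0.0596, 0.1957])), (0.6, array([ 0.4555, -0.2818,  0.1957]))]
```

View pics/p4.png

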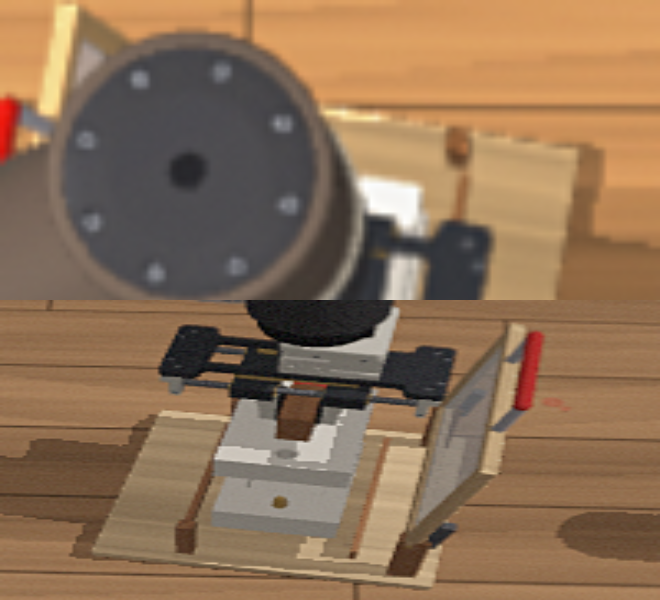

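The picture shows the upper half held level over the lower half, with the cover still open at right. Lowering it now.

```bash
python3 -m handwheel '[{"delta_pos":[0.05,0.02,-0.3],"dr":[0,0,0]},{"delta_pos":[0,0,-0.6],"dr":[0,0,0]},{"delta_pos":[0,0,-0.6],"dr":[0,0,0]},{"delta_pos":[0,0,-0.4],"dr":[0,0,0]},{"delta_pos":[0,0,0],"dr":[0,0,0]}]'
python3 -m handwheel '[{"delta_pos":[0,0,-0.1],"dr":[0,0,0]},{"delta_pos":[0,0,-0.1],"dr":[0,0,0]},{"delta_pos":[0,0,-0.1],"dr":[0,0,0]},{"delta_pos":[0,0,0],"dr":[0,0,0]}]'
```

```text
t: 15.2
eef_pos: [0.5215, 0.0603, 0.1432]
ee_rot: [3.139, 0.003, -0.163]
force: [-0.5, -0.2, -5.8]
width: 0.0258
gripper_force: 50.0
t: 15.6
eef_pos: [0.5227, 0.061, 0.1363]
ee_rot: [-3.141, 0.0, -0.162]
force: [-0.2, -0.1, -6.2]
width: 0.0257
gripper_force: 50.0
```

```bash
python3 -m handwheel '[{"delta_pos":[0,0,-0.1],"dr":[0,0,0]},{"delta_pos":[0,0,-0.1],"dr":[0,0,0]},{"delta_pos":[0,0,0],"dr":[0,0,0]}]'; python3 -m handwheel '[{"delta_pos":[0,0,-0.1],"dr":[0,0,0]},{"delta_pos":[0,0,-0.1],"dr":[0,0,0]},{"delta_pos":[0,0,0],"dr":[0,0,0]}]'
```

```text
t: 15.9
eef_pos: [0.5224, 0.0609, 0.1299]
ee_rot: [3.141, 0.001, -0.162]
force: [0.3, 0.4, -6.2]
width: 0.0262
gripper_force: 50.0
t: 16.2
eef_pos: [0.5224, 0.0609, 0.1238]
ee_rot: [3.141, 0.001, -0.162]
force: [0.1, -0.3, -6.3]
width: 0.0255
gripper_force: 50.0
```

```bash
python3 -m handwheel '[{"delta_pos":[0,0,-0.08],"dr":[0,0,0]},{"delta_pos":[0,0,0],"dr":[0,0,0]},{"delta_pos":[0,0,0],"dr":[0,0,0]}]'; python3 -m handwheel '[{"delta_pos":[0,0,-0.04],"dr":[0,0,0]},{"delta_pos":[0,0,0],"dr":[0,0,0]},{"delta_pos":[0,0,0],"dr":[0,0,0]}]'
```

```text
t: 16.5
eef_pos: [0.5227, 0.061, 0.1219]
ee_rot: [3.141, 0.0, -0.162]
force: [0.3, 0.6, -5.5]
width: 0.0257
gripper_force: 50.0
t: 16.8
eef_pos: [0.5229, 0.061, 0.1212]
ee_rot: [-3.141, -0.0, -0.162]
force: [-1.9, 1.2, 1.3]
width: 0.0258
gripper_force: 50.0
```

```bash
python3 -m handwheel '[{"delta_pos":[0,0,-0.04],"dr":[0,0,0]},{"delta_pos":[0,0,0],"dr":[0,0,0]},{"delta_pos":[0,0,0],"dr":[0,0,0]},{"delta_pos":[0,0,0],"dr":[0,0,0]}]'
```

```text
t: 17.2
eef_pos: [0.5229, 0.0611, 0.1212]
ee_rot: [-3.141, -0.001, -0.162]
force: [-8.7, 1.5, 13.1]
width: 0.0256
gripper_force: 50.0
```

```bash
python3 -m handwheel '[{"delta_pos":[-0.03,0,0],"dr":[0,0,0]},{"delta_pos":[0,0,0],"dr":[0,0,0]},{"delta_pos":[0,0,0],"dr":[0,0,0]},{"delta_pos":[0,0,0],"dr":[0,0,0]}]'
python3 - <<'E'
from h import *
np.set_printoptions(precision=3,suppress=True)
im=grab_frame('scene'); s=get_state(); print(s['eef_pos'],s['force'],s['moment'])
save('pics/p5.png',im[100:260,250:480],3.2)
E
```

```text
t: 17.6
eef_pos: [0.5228, 0.0611, 0.1212]
ee_rot: [-3.141, -0.002, -0.162]
force: [-3.9, 0.6, 10.0]
width: 0.0254
gripper_force: 50.0
[0.523 0.061 0.121] [-3.394 -0.269  9.046] [-0.248  1.298 -0.098]
```

View pics/p5.png

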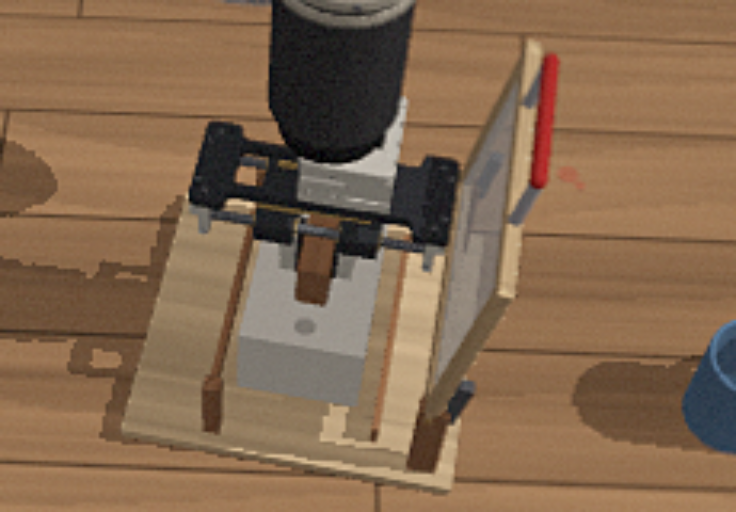

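The picture shows the halves closed flush at (305,340) and the cover open. I'll add a little press so it stays in the middle of the band.

```bash
python3 -m handwheel '[{"delta_pos":[-0.01,0,-0.01],"dr":[0,0,0]},{"delta_pos":[0,0,0],"dr":[0,0,0]},{"delta_pos":[0,0,0],"dr":[0,0,0]},{"delta_pos":[0,0,0],"dr":[0,0,0]},{"delta_pos":[0,0,0],"dr":[0,0,0]}]'; python3 -m handwheel '[{"delta_pos":[0,0,0],"dr":[0,0,0]},{"delta_pos":[0,0,0],"dr":[0,0,0]},{"delta_pos":[0,0,0],"dr":[0,0,0]},{"delta_pos":[0,0,0],"dr":[0,0,0]},{"delta_pos":[0,0,0],"dr":[0,0,0]}]'
```

```text
t: 18.15
eef_pos: [0.5228, 0.0611, 0.1212]
ee_rot: [-3.141, -0.003, -0.161]
force: [-2.9, -0.8, 11.0]
width: 0.0261
gripper_force: 50.0
t: 18.65
eef_pos: [0.5229, 0.0611, 0.1212]
ee_rot: [-3.141, -0.003, -0.161]
force: [-3.1, -0.2, 11.5]
width: 0.0259
gripper_force: 50.0
```

Steady at about 17 N between the halves, so I'm handing it in.

```bash
python3 -c "
from station import job_done; print(job_done())"
```

```text
the job is handed in; nothing more can be done
None
```

I handed the job in at about 18.7 s: the cover rests open against its stop, and the upper half sits flush on the dowels, still gripped and pressed down with about 17 N (from the wrist force); no verdict came back.

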